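# Measure wet paint with a hovering colour reader

### The job

Get the colour of the freshly painted yellow disc ready to read: take the colour reader out of its dock and first calibrate it by holding it steady for two seconds with its window facing the middle of the tilted white tile, square to it and about one and a half centimetres off. Then carry it across, clear of the rack of bottles, and finish holding it still and upright with its window centred about one centimetre above the yellow disc: the program ends with the reader still gripped and hovering there, nothing put down. The paint is wet and the tile must stay clean, so never touch the yellow disc with its stand, nor the tile, and leave the bottles and the other discs undisturbed where they are.

Things in the scene. Friction and masses are not known exactly. Their poses are not given: they have to be found in the camera images.
- reader: Handheld colour reader, standing upright in the dock at the start, about 130 g, sturdy enough for a firm grip (50 N). A white square-edged grip 24 mm (own x) by 30 mm (own y), from 32 to 130 mm above its underside, with a black screen on its -x face near the top; below it a round black head 26 mm across, 32 mm tall, whose flat underside is the measuring window. Origin: centre of the window (underside); z points from the window up along the reader to its top.
- dock: Charging dock, fixed to the table: black foot 85 x 70 x 6 mm with a grey square socket 30 mm wide inside, its rim 34 mm above the table. The reader's head stands in it, window 8 mm above the table; lift it straight up by at least 30 mm to free it. Origin: table level under the socket's centre.
- white_tile: White calibration tile 54 x 54 mm in a black frame 66 x 66 mm, on a fixed stand, its centre 60 mm above the table. It leans 0.42 rad (24 degrees) from level and faces up and roughly toward the robot. Origin: centre of its white face; z is the outward normal of that face.
- rack: Plywood rack between the two halves of the table, fixed, 250 mm (own x) by 46 mm (own y), 82 mm high; four bottles stand in it, their caps reaching 140 mm above the table. Origin: table level under its centre.
- disc_yellow: Stand with the wet yellow test disc: loose turned wood stand, foot 60 mm across, the disc on top 50 mm across and level, its painted upper face 70 mm above the table; 160 g. Origin: centre of the foot's underside, z up.
- yellow_top (a point): Centre of the painted upper face of the yellow disc, 70 mm above the table.
- disc_red: The same stand with a red test disc; leave it alone. Origin: centre of the foot's underside.
- disc_blue: The same stand with a blue test disc; leave it alone. Origin: centre of the foot's underside.
- bottle0: Small paint dropper bottle, red cap, 27 mm across, 85 mm tall, loose in the rack. Origin: centre of its underside.
- bottle1: Small paint dropper bottle, orange cap, 27 mm across, 85 mm tall, loose in the rack. Origin: centre of its underside.
- bottle2: Small paint dropper bottle, white cap, 27 mm across, 85 mm tall, loose in the rack. Origin: centre of its underside.
- bottle3: Small paint dropper bottle, black cap, 27 mm across, 85 mm tall, loose in the rack. Origin: centre of its underside.

How it is judged:
By the outcome, as a careful person would: the job done as asked, in the order asked, and still so for the second after the job is handed in, while the arm keeps its last pose, push and grip.
It also fails if it takes over 53 s, if anything falls off the work surface, if the arm or the gripper's body presses on something with over 40 N, if the wrist force passes 120 N, or if a joint passes its speed limit or range.

### The arm

A 6-joint arm with a two-finger parallel gripper is mounted at the origin on the work surface. World frame = base frame: x ahead of the robot, y to its left, z up, the work surface at z = 0. Lengths are in mm, angles in rad, forces in N, time in s.
With the tool pointing down it reaches from about 275 to 725 mm from the base axis. Payload 15.9 kg.
Tool frame: the origin (TCP) lies on the mounting face of the last link; the fingertips stand 173 mm ahead of it and the grasp point (between the pads) lies 155 mm ahead of it (manip.tip_extent is the distance from the TCP to the fingertips, in mm); z points along the fingers, y is the line along which they close (so a half turn about z gives the same grasp; the last joint's range is limited). The gripper opens to 85 mm and grips with 20 to 120 N. Pads are 22 mm wide; open, the fingers measure 114 mm over their backs; the gripper's body (76 mm by 85 mm) begins 54 mm behind the grasp point. The pads swing forward as they close: fully open they stand 13 mm farther back than shut.
Start: joints at [-1.183, 0.213, -0.034, 1.323, 0, 1.571], TCP at [189.069, -462.859, 404.706] pointing down, gripper open.
Joint ranges: [-2.98, 2.98], [-0.74, 1.72], [-1.14, 1.35], [-2.1, 2.04], [-1.57, 1.44], [-3.14, 3.14]. Speed limits (rad/s): [1.89, 1.89, 2.39, 2.57, 3.14, 3.14].

### API

Orientations are given as a unit quaternion [x, y, z, w].
In Python, from station import manip gives the robot as it stands. The module is installed in compiled form; this text tells all that it offers.
- The arm moves only by the tool apply_moves, never from a script. Its argument "plan" is a list of rows, each a list of 6 numbers: the shift along the tool's x, y, z in cm, then the turn, a rotation vector about the tool's x, y, z in rad. In form: [[tx, ty, tz, ax, ay, az], ...]. A call has 1 to 8 rows; each row shifts and turns the commanded pose from where the row before left it, along the tool's axes as they then stand; what a row does not reach is not made up. A row lasts 1/10 s, in which the tool goes at most 50 mm and 8.59 degrees, less where a joint would pass 70% of its speed; a pose out of reach is approached as far as the arm can. A call is refused whole if a number of a shift passes 5 or a number of a turn 0.15, either way. A call with a gripper value outside its range is refused whole. "jaw" is the opening, from 0 (shut) to 1 (fully open), set as the call begins (left out, the last holds). The fingers move at their own pace and stop on an object; "newtons" is the grip in N (left out, the last holds). Time passes only in rows, so rows that do not move let the fingers close. It gives the time, the measured TCP pose, the force, the opening and the grip force at its end, in the units of the state.
- manip.get_obs(): the state, without advancing time (a new reading comes with each control period).
- manip.get_image(name): name is "scene" or "top" or "wrist"; returns the picture (480x640x3 uint8, blue, green, red); there is no depth.
- manip.camera_info(name): a dict with "fx", "fy", "cx", "cy" (pixels), "xyz" and "orientation" of the camera in the world. Camera axes: x right, y down, z forward; pixel columns grow to the right and rows downward; lengths in mm; the calibration is good to about 2 mm. A picture is of the moment at which its call begins: read the wrist's pose just before it. camera_info takes no time and is no camera call; for the wrist camera it gives the pose at the moment of the call.
- manip.finish_job(): hands the job in; it is judged then, once.
Trained networks look in the newest picture that a camera, given by its name, has taken for a name from the list of things; names that differ only in an ending like _2 or _b are one class to them, and where a whole thing is asked for, a point or a joint stands for the part that bears it (a point fixed in the world has none). Each returns a list of dicts, best first, with "conf" (0 to 1); they miss things now and then, are a little off and sometimes report something else, mostly with a low value. They report only what shows in the picture. A call takes as long as a camera call.
- manip.look_for(label, camera): "bbox" ([left, top, right, bottom] in pixels, round what is visible of it).
- manip.silhouettes(label, camera): "mask" (480x640 bool, what is visible of it) and "bbox" ([left, top, right, bottom] in pixels, round what is visible of it).
The state is a dict: "time": time; "q": joint angles; "qvel": joint speeds; "joint_torque": joint torques, N m; "position": TCP position; "ee_rot": TCP orientation; "contact_force": force on the tool from outside, world axes, zero at the start; "ft_torque": the same for the moment, N m; "gripper_width": finger opening in mm; "gripper_force": force on a finger pad.
Only numpy, scipy, OpenCV 4.12 (cv2) and the standard library are available. Lean on these libraries where they do the work, as an engineer would, in place of code of your own. Each camera call takes 0.05 s, during which the arm holds its last target. There are 200 camera calls.

## Working session

There is one attempt and no reset: what is moved stays moved. The work goes in short steps, Python scripts to look and compute and a tool call to move; the robot and the scene stay as the last step left them, time stands still between calls to the robot, and variables do not carry over. Pictures are saved under pics/ and viewed, at most 10 in all, crops included, and the job is handed in when it is done.

Besides the shell and the picture viewer there is one more tool, called after "Call:" as name([rows], argument=value, ...), one row to a line, values as JSON. apply_moves: Moves the arm, as the interface text tells. Its arguments: {"type":"object","properties":{"plan":{"type":"array"},"jaw":{"type":"number"},"newtons":{"type":"number"}},"required":["plan"]}

```bash
mkdir -p pics; cat > h.py <<'E'
import numpy as np, cv2
from scipy.spatial.transform import Rotation as R
from station import manip
def cam(n):
    c=manip.camera_info(n); return c, R.from_quat(c["orientation"]).as_matrix(), np.array(c["xyz"])
def proj(n,P):
    c,M,t=cam(n); p=(np.atleast_2d(P)-t)@M
    return np.c_[c["fx"]*p[:,0]/p[:,2]+c["cx"], c["fy"]*p[:,1]/p[:,2]+c["cy"]]
def atz(n,u,v,z):
    c,M,t=cam(n); d=M@np.array([(u-c["cx"])/c["fx"],(v-c["cy"])/c["fy"],1]); return t+d*(z-t[2])/d[2]
E
python3 - <<'E'
from h import *
for n in("scene","top"):
    cv2.imwrite(f"pics/{n}0.png",manip.get_image(n)); c,M,t=cam(n); print(n,c["fx"],t.round(0),M.round(2).tolist())
    for l in("reader","dock","white_tile","rack","disc_yellow","yellow_top","disc_red","disc_blue"):
        print(l,[(np.round(d["bbox"]).tolist(),round(d["conf"],2)) for d in manip.look_for(l,n)[:2]])
print(manip.get_obs())
E
```

```text
scene 482.5792389139884 [894. 294. 844.] [[-0.63, 0.67, -0.4], [0.78, 0.53, -0.34], [-0.01, -0.52, -0.85]]
reader [([456.0, 286.0, 492.0, 332.0], 0.77)]
dock [([427.0, 309.0, 491.0, 355.0], 0.87)]
white_tile [([353.0, 315.0, 401.0, 352.0], 0.8)]
rack [([280.0, 192.0, 375.0, 315.0], 0.9), ([208.0, 128.0, 241.0, 166.0], 0.55)]
disc_yellow [([211.0, 129.0, 242.0, 169.0], 0.78)]
yellow_top [([212.0, 129.0, 241.0, 168.0], 0.71)]
disc_red [([262.0, 157.0, 290.0, 199.0], 0.62)]
disc_blue [([174.0, 177.0, 206.0, 223.0], 0.98)]
top 589.0539376333037 [ 419.   12. 1412.] [[0.01, -1.0, 0.09], [-1.0, -0.01, -0.0], [0.0, -0.09, -1.0]]
reader [([180.0, 259.0, 201.0, 271.0], 0.48)]
dock [([176.0, 246.0, 216.0, 290.0], 0.72)]
white_tile [([227.0, 203.0, 258.0, 231.0], 0.78)]
rack [([303.0, 196.0, 328.0, 304.0], 0.76), ([176.0, 248.0, 216.0, 291.0], 0.37)]
disc_yellow [([304.0, 194.0, 326.0, 304.0], 0.64), ([447.0, 271.0, 476.0, 296.0], 0.62)]
yellow_top [([445.0, 269.0, 479.0, 298.0], 0.98)]
disc_red [([391.0, 268.0, 414.0, 294.0], 0.95)]
disc_blue [([432.0, 204.0, 459.0, 231.0], 0.73)]
{'time': 0.9, 'q': array([-1.18299543e+00,  2.12910297e-01, -3.43851036e-02,  1.32348415e+00,
       -8.50551450e-06,  1.57079071e+00]), 'qvel': array([ 0.00071885,  0.00104392, -0.00137289,  0.0008563 , -0.00126023,
       -0.00126078]), 'joint_torque': array([ 4.05635205e-05, -6.85954785e+01,  4.87324727e+01,  1.14161423e-03,
       -2.27968585e-04, -7.83037848e-06]), 'position': array([ 189.07445413, -462.86899781,  404.70660799]), 'ee_rot': array([ 9.81259592e-01,  1.92690458e-01, -2.55701891e-06,  9.04925457e-06]), 'contact_force': array([-0.08726271,  0.87300699, -0.39105844]), 'ft_torque': array([-0.00703179,  0.00197238, -0.00976726]), 'gripper_force': 0.0, 'gripper_width': 85.42771450228118}
```

```bash
python3 - <<'E'
import cv2,numpy as np
t=cv2.imread("pics/top0.png")[180:320,160:500]; s=cv2.imread("pics/scene0.png")[110:370,160:510]
cv2.imwrite("pics/top0c.png",cv2.resize(t,None,fx=2.35,fy=2.35,interpolation=2)); cv2.imwrite("pics/scene0c.png",cv2.resize(s,None,fx=2.28,fy=2.28,interpolation=2))
from h import *
for l,u,v,z in(("reader top",190.5,265,138),("dock",196,268,3),("tile",242.5,217,60),("rack",315.5,250,100),("yel",462,283.5,70),("red",402.5,281,70),("blue",445.5,217.5,70)): print(l,atz("top",u,v,z).round(1))
print(atz("scene",226,143,70),atz("scene",377,333,60))
E
```

```text
reader top [484.  276.5 138. ]
dock [483.9 291.2   3. ]
tile [600.3 176.   60. ]
rack [522.6   6.6 100. ]
yel [ 452.2 -327.6   70. ]
red [ 456.4 -192.2   70. ]
blue [ 603.2 -291.6   70. ]
[ 466.2831299  -318.54368787   70.        ] [608.36564771 181.0146147   60.        ]
```

View pics/top0c.png

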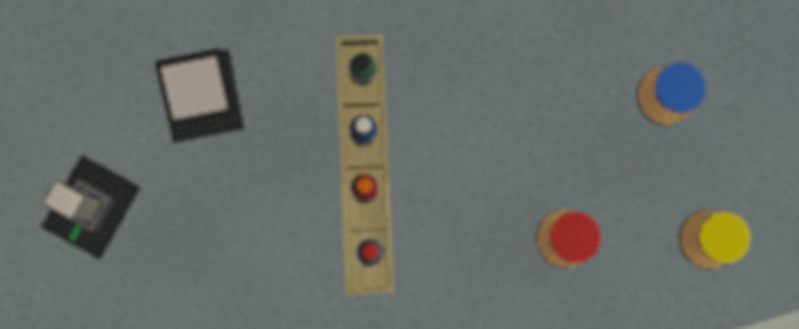

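View pics/scene0c.png

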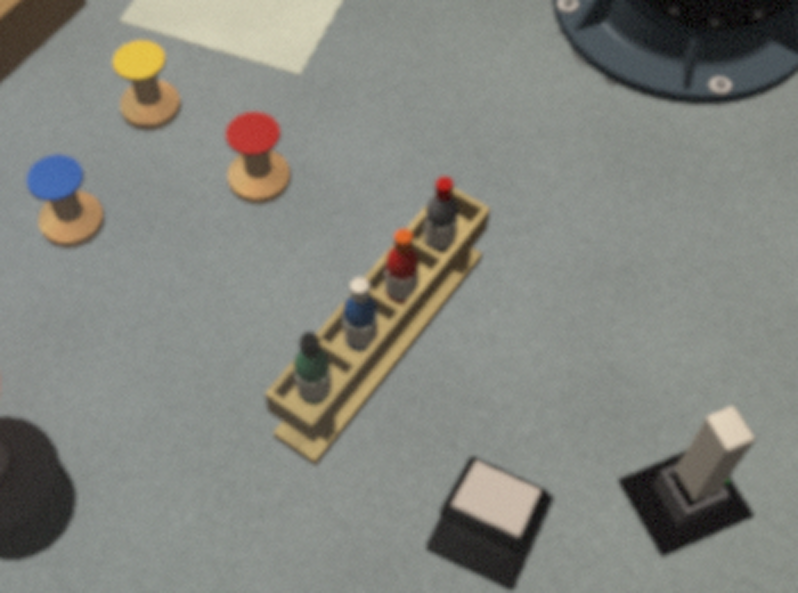

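```bash
cat >> h.py <<'E'
from scipy.linalg import logm,expm
def T(pos,q):
    A=np.eye(4); A[:3,:3]=R.from_quat(q).as_matrix() if np.size(q)==4 else q; A[:3,3]=pos; return A
def cur():
    o=manip.get_obs(); return T(o["position"],o["ee_rot"])
def rows(Tt,N,T0=None):
    S=expm(np.real(logm(np.linalg.inv(cur() if T0 is None else T0)@Tt))/N)
    r=np.r_[S[:3,3]/10,R.from_matrix(S[:3,:3]).as_rotvec()]; print(N,"x",r.round(4).tolist()); return r
def down(yaw): # tool z down, tool x at yaw
    return (R.from_euler("z",yaw)*R.from_euler("x",np.pi)).as_matrix()
def mask(img,l,near,rad=45):
    h=cv2.cvtColor(img,cv2.COLOR_BGR2HSV)
    H,S,V=[h[...,i].astype(int) for i in range(3)]
    m={"y":(abs(H-27)<8)&(S>140),"r":((H<8)|(H>172))&(S>150),"b":(abs(H-112)<10)&(S>140),"w":(S<50)&(V>150)}[l].astype(np.uint8)
    k=np.zeros_like(m); cv2.circle(k,tuple(int(a) for a in near),rad,1,-1); m*=k
    n,L,st,c=cv2.connectedComponentsWithStats(m); i=1+np.argmax(st[1:,4]); return (L==i).astype(np.uint8),c[i],st[i]
E
python3 - <<'E'
from h import *
from scipy.optimize import least_squares
I={n:cv2.imread(f"pics/{n}0.png") for n in("top","scene")}
for l,a,b in(("y",(468,281),(222,137)),("r",(404,281),(271,169)),("b",(449,217),(185,187))):
    for n,p in(("top",a),("scene",b)):
        m,c,st=mask(I[n],l,p,25); print(l,n,c.round(1),st[4],atz(n,*c,70).round(1))
obs={}
for n,p in(("top",(243,217)),("scene",(378,328))):
    m,c,st=mask(I[n],"w",p,30); q=cv2.boxPoints(cv2.minAreaRect(cv2.findContours(m,0,2)[0][0])); print("tile",n,c.round(1),st[4],q.round(1).tolist()); obs[n]=c
    ct=cv2.findContours(m,0,2)[0][0]; print(cv2.approxPolyDP(ct,4,True)[:,0].tolist(), atz(n,*c,60).round(1))
for n,p in(("top",(188,265)),("scene",(478,298))):
    m,c,st=mask(I[n],"w",p,25); print("reader",n,c.round(1),st,atz(n,*c,138).round(1),cv2.minAreaRect(cv2.findContours(m,0,2)[0][0]))
# socket/dock axis
print("dock foot", [atz("top",160+u/2.35,180+v/2.35,6).round(0)[:2].tolist() for u,v in((85,156),(139,188),(98,258),(41,227))])
E
```

```text
y top [467.4 280.8] 372 [ 458.6 -339.9   70. ]
y scene [220.5 136.3] 286 [ 459.8 -341.8   70. ]
r top [404.2 280.4] 335 [ 457.7 -196.    70. ]
r scene [270.6 168.4] 305 [ 458.6 -196.4   70. ]
b top [449.2 216.6] 306 [ 605.3 -300.2   70. ]
b scene [183.5 187.6] 296 [ 605.7 -300.6   70. ]
tile top [242.2 217. ] 430 [[229.39999389648438, 209.3000030517578], [250.5, 204.8000030517578], [254.8000030517578, 224.60000610351562], [233.6999969482422, 229.10000610351562]]
[[250, 206], [230, 210], [234, 228], [254, 224]] [600.4 176.8  60. ]
tile scene [377.4 328. ] 697 [[358.0, 331.20001220703125], [367.20001220703125, 311.1000061035156], [396.3999938964844, 324.3999938964844], [387.20001220703125, 344.5]]
[[368, 313], [359, 331], [387, 343], [395, 324]] [600.6 176.3  60. ]
reader top [186.8 264.7] [180 259  14  13 107] [484.5 284.5 138. ] ((186.60000610351562, 264.8000183105469), (11.627553939819336, 8.944271087646484), 26.56505012512207)
reader scene [479.7 296.6] [469 287  22  20 270] [484.5 284.2 138. ] ((479.69232177734375, 296.5384216308594), (20.52390480041504, 14.42220401763916), 56.30992889404297)
dock foot [[535.0, 292.0], [503.0, 236.0], [432.0, 276.0], [463.0, 334.0]]
```

```bash
python3 - <<'E'
from h import *
print(cur()[:3,0])
rows(T([484.5,284,430],down(np.radians(150.5))),24)
E
```

```text
[ 9.25740775e-01  3.78158721e-01 -8.50560868e-06]
24 x [4.0148, 1.096, -0.1054, -0.0, 0.0, -0.0933]
```

Call:
apply_moves([
  [4.015,1.096,-0.105,0,0,-0.0933],
  [4.015,1.096,-0.105,0,0,-0.0933],
  [4.015,1.096,-0.105,0,0,-0.0933],
  [4.015,1.096,-0.105,0,0,-0.0933],
  [4.015,1.096,-0.105,0,0,-0.0933],
  [4.015,1.096,-0.105,0,0,-0.0933],
  [4.015,1.096,-0.105,0,0,-0.0933],
  [4.015,1.096,-0.105,0,0,-0.0933],
], jaw=1)

```text
time: 1.7
position: [483.8, -320.9, 412.9]
ee_rot: [0.842, 0.539, -0.0, -0.0]
contact_force: [-0.2, -0.8, -0.6]
gripper_width: 85.4
gripper_force: 0.0
```

Call:
apply_moves([
  [4.015,1.096,-0.105,0,0,-0.0933],
  [4.015,1.096,-0.105,0,0,-0.0933],
  [4.015,1.096,-0.105,0,0,-0.0933],
  [4.015,1.096,-0.105,0,0,-0.0933],
  [4.015,1.096,-0.105,0,0,-0.0933],
  [4.015,1.096,-0.105,0,0,-0.0933],
  [4.015,1.096,-0.105,0,0,-0.0933],
  [4.015,1.096,-0.105,0,0,-0.0933],
])

```text
time: 2.5
position: [602.3, -17.6, 421.3]
ee_rot: [0.588, 0.809, -0.0, -0.0]
contact_force: [0.7, -0.7, -1.2]
gripper_width: 85.8
gripper_force: 0.0
```

Call:
apply_moves([
  [4.015,1.096,-0.105,0,0,-0.0933],
  [4.015,1.096,-0.105,0,0,-0.0933],
  [4.015,1.096,-0.105,0,0,-0.0933],
  [4.015,1.096,-0.105,0,0,-0.0933],
  [4.015,1.096,-0.105,0,0,-0.0933],
  [4.015,1.096,-0.105,0,0,-0.0933],
  [4.015,1.096,-0.105,0,0,-0.0933],
  [4.015,1.096,-0.105,0,0,-0.0933],
])

```text
time: 3.3
position: [483.4, 285.5, 429.7]
ee_rot: [0.253, 0.968, 0.0, -0.0]
contact_force: [-0.1, 1.1, 0.1]
gripper_width: 85.7
gripper_force: 0.0
```

Call:
apply_moves([
  [0,0,0,0,0,0],
  [0,0,0,0,0,0],
])

```text
time: 3.5
position: [483.9, 284.7, 430.0]
ee_rot: [0.254, 0.967, 0.0, 0.0]
contact_force: [0.3, -0.3, -0.7]
gripper_width: 85.4
gripper_force: 0.0
```

```bash
python3 - <<'E'
from h import *
o=manip.get_obs(); print(o["q"].round(3),o["position"],cur()[:3,:3].round(4).tolist())
I=manip.get_image("wrist"); cv2.imwrite("pics/w1.png",I); c,M,t=cam("wrist"); print(c["fx"],t,M.round(2).tolist())
np.savez("w1.npz",M=M,t=t,K=[c["fx"],c["fy"],c["cx"],c["cy"]])
x=proj("wrist",[[484.5,284.3,138],[600.4,176.6,60],[484.5,284,6]]); print(x)
E
```

```text
[ 0.532  0.342  0.201  1.43  -0.     1.045] [483.90855519 284.70302618 430.01705314] [[-0.8712, 0.491, 0.0002], [0.491, 0.8712, -0.0001], [-0.0002, 0.0001, -1.0]]
336.6055009968685 [416.66231997 322.73215675 398.64901956] [[0.49, 0.83, 0.27], [0.87, -0.47, -0.15], [0.0, 0.31, -0.95]]
[[318.85472672 230.7576631 ]
 [287.58011226 337.82518391]
 [318.62879779 198.85055966]]
```

View pics/w1.png

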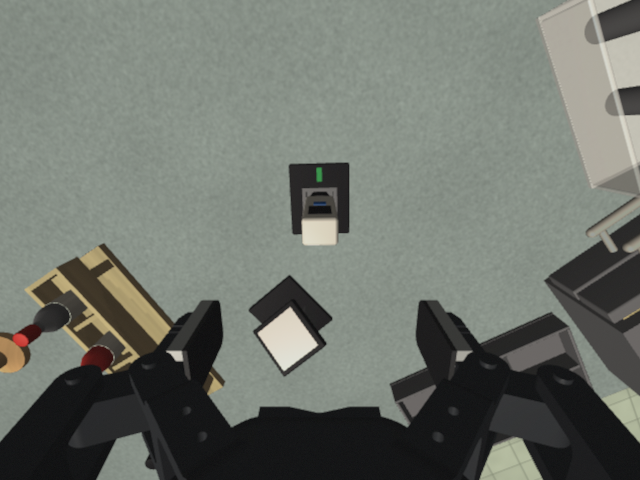

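```bash
cat > fit.py <<'E'
from h import *
from scipy.optimize import least_squares
I={n:cv2.imread(f"pics/{f}.png") for n,f in(("top","top0"),("scene","scene0"),("wrist","w1"))}
def quad(m):
    ct=cv2.convexHull(cv2.findContours(m,0,1)[0][0]); 
    for e in np.arange(2,12,.5):
        p=cv2.approxPolyDP(ct,e,True)[:,0]
        if len(p)==4: return p.astype(float)
def fitp(model,x0,obs):
    def f(x):
        r=[]
        for n,(c,q) in obs.items():
            P=proj(n,model(x)); r+=list(3*(P.mean(0)-c))
            if q is not None: r+=list((np.array([q[np.argmin(np.hypot(*(q-a).T))] for a in P])-P).ravel()-0*0)
        return r
    s=least_squares(f,x0,loss="soft_l1"); print(s.x.round(3),s.cost.round(1),np.round(s.fun,1)); return s.x
sq=np.array([[1,1,0],[1,-1,0],[-1,-1,0],[-1,1,0]])*1.
def tile(x): # normal azimuth x[2]
    Rm=(R.from_euler("z",x[2])*R.from_euler("y",.42)).as_matrix(); return sq*27@Rm.T+[x[0],x[1],60]
def top(x): return sq*[12,15,0]@R.from_euler("z",x[2]).as_matrix().T+[x[0],x[1],138]
def ob(P): return {n:(lambda m,c,s:(c,quad(m)))(*mask(I[n],"w",p,r)) for n,p,r in P}
a=ob([("top",(243,217),30),("scene",(378,328),30),("wrist",(289,339),45)])
print("tile"); x=fitp(tile,[600,176.6,np.radians(191)],a); fitp(tile,x,{"wrist":a["wrist"]})
b=ob([("top",(188,265),25),("scene",(478,298),25),("wrist",(319,234),30)])
print("reader"); x=fitp(top,[484.5,284.3,np.radians(-29.5)],b); fitp(top,x,{"wrist":b["wrist"]}); print(b["wrist"],a["wrist"])
E
python3 fit.py
```

```text
tile
[600.404 175.581   3.353] 16.1 [ 1.5 -0.2 -2.6 -1.6  0.2 -2.2  1.4  1.8 -1.7  2.4 -0.9 -0.  -0.   1.4
 -1.4 -0.6  0.2 -1.8  1.9  0.2  0.4 -1.3  0.8 -0.4 -0.   1.2 -1.1  0.7
 -0.6 -0.5]
[600.771 175.149   3.337] 1.4 [-0.1 -0.1  1.  -0.4 -0.4  0.7 -0.9 -0.1 -0.  -0.8]
reader
[486.636 283.171  -0.49 ] 37.2 [ 2.  -2.9 -0.2  3.4 -3.2  0.8 -1.7 -1.   1.4 -0.3 -3.7  2.   0.9 -2.
  2.1 -0.   1.3  0.3 -0.1 -0.5  0.2 -3.4 -1.6  0.9  5.9  8.   2.2  0.3
 -2.3  0.2]
[ 4.87491e+02  2.82651e+02 -4.46000e-01] 15.0 [ 0.1  0.1 -2.1  0.5  5.3  6.1  2.8 -1.8 -1.6 -0.3]
(array([318.89266055, 234.56605505]), array([[335., 219.],
       [336., 248.],
       [307., 256.],
       [302., 220.]])) (array([287.1183432, 338.6908284]), array([[290., 307.],
       [317., 345.],
       [283., 370.],
       [258., 332.]]))
```

Call:
apply_moves([
  [-0.15,0,2,0,0,0],
  [0,0,3,0,0,0],
  [0,0,3,0,0,0],
  [0,0,3,0,0,0],
  [0,0,2.5,0,0,0],
  [0,0,2,0,0,0],
  [0,0,1.2,0,0,0],
  [0,0,0.5,0,0,0],
])

```text
time: 4.35
position: [486.0, 282.5, 256.9]
ee_rot: [0.255, 0.967, -0.001, -0.0]
contact_force: [0.3, 0.0, 0.2]
gripper_width: 85.2
gripper_force: 0.0
```

```bash
python3 - <<'E'
from h import *
o=manip.get_obs(); print(o["q"].round(3),o["position"])
I=manip.get_image("wrist"); cv2.imwrite("pics/w2.png",I)
print(proj("wrist",top:=(np.array([[12,15,0],[12,-15,0],[-12,-15,0],[-12,15,0]])@R.from_euler("z",-.515).as_matrix().T+[485.2,284,138])))
E
```

```text
[ 0.527  0.409 -0.145  1.018 -0.     1.043] [486.00714125 282.47187416 256.87714796]
[[366.43934548 413.22697667]
 [275.21526349 413.29342718]
 [271.98580217 351.35760042]
 [369.69604136 351.26812038]]
```

View pics/w2.png

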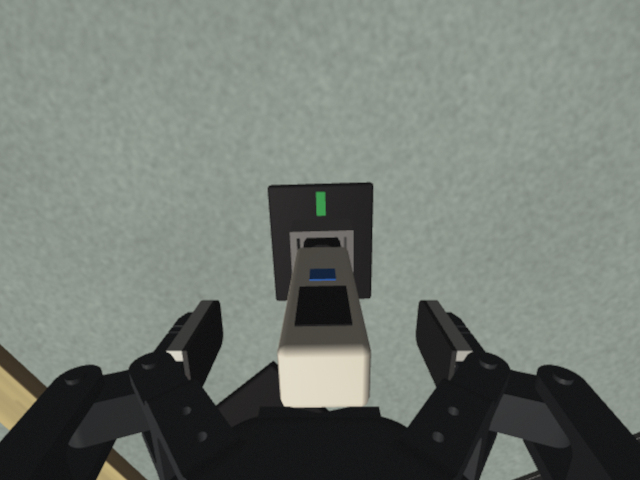

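Call:
apply_moves([
  [0,0,0,0,0,0],
  [0,0,0,0,0,0],
  [0,0,0,0,0,0],
])

```text
time: 4.7
position: [486.0, 283.4, 258.7]
ee_rot: [0.255, 0.967, 0.0, 0.0]
contact_force: [-0.4, 0.1, -0.2]
gripper_width: 85.2
gripper_force: 0.0
```

```bash
python3 - <<'E'
from h import *
o=manip.get_obs(); print(o["position"],cur()[:3,:3].round(4).tolist())
I=manip.get_image("wrist")
m,c,st=mask(I,"w",(324,378),60); print(c,st)
P=(np.array([[12,15,0],[12,-15,0],[-12,-15,0],[-12,15,0]])@R.from_euler("z",-.515).as_matrix().T+[484.7,285,138]);print(proj("wrist",P).round(1).tolist())
h=cv2.cvtColor(I,cv2.COLOR_BGR2HSV); print(h[325:420:5,324,2], h[385,265:385:5,2])
d=cur()[:3,:3].T@(np.array([484.7,285,256.5])-o["position"]); print(d)
E
```

```text
[485.97185407 283.4403982  258.7427883 ] [[-0.8705, 0.4922, 0.0011], [0.4922, 0.8705, 0.0007], [-0.0006, 0.0012, -1.0]]
[319.60567951 375.3336714 ] [ 273  347   91   62 4930]
[[365.1, 407.7], [275.0, 407.8], [271.9, 346.3], [368.3, 346.2]]
[ 74  74  74  74 128 185 221 221 222 222 222 222 222 221 222 221 144  19
  21] [ 38  39  37 224 225 224 224 224 223 223 222 222 222 221 221 220 220 220
 219 181 109 149 151 148]
[1.87595256 0.72964816 2.24242848]
```

Call:
apply_moves([
  [0.19,0.02,0.1,0,0,0],
  [0,0,0,0,0,0],
  [0,0,0,0,0,0],
])

```text
time: 5.05
position: [484.0, 284.5, 256.9]
ee_rot: [0.254, 0.967, -0.0, -0.0]
contact_force: [0.2, -0.1, -0.3]
gripper_width: 85.7
gripper_force: 0.0
```

Call:
apply_moves([
  [0,0,0,0,0,0],
  [0,0,0,0,0,0],
  [0,0,0,0,0,0],
  [0,0,0,0,0,0],
  [0,0,0,0,0,0],
  [0,0,0,0,0,0],
], jaw=0, newtons=45)

```text
time: 5.65
position: [484.2, 284.5, 257.0]
ee_rot: [0.254, 0.967, 0.0, 0.0]
contact_force: [-0.6, 0.0, 2.0]
gripper_width: 29.8
gripper_force: 44.3
```

Call:
apply_moves([
  [0,0,0,0,0,0],
  [0,0,0,0,0,0],
  [0,0,0,0,0,0],
  [0,0,0,0,0,0],
])

```text
time: 6.05
position: [484.2, 284.5, 257.0]
ee_rot: [0.254, 0.967, 0.0, 0.0]
contact_force: [0.6, 0.7, 2.9]
gripper_width: 29.6
gripper_force: 44.4
```

Call:
apply_moves([
  [0,0,-0.5,0,0,0],
  [0,0,-1,0,0,0],
  [0,0,-1.5,0,0,0],
  [0,0,-2,0,0,0],
  [0,0,-2,0,0,0],
  [0,0,-2,0,0,0],
  [0,0,-2,0,0,0],
  [0,0,-1,0,0,0],
])

```text
time: 6.85
position: [484.3, 284.4, 379.2]
ee_rot: [0.255, 0.967, 0.001, 0.001]
contact_force: [0.8, 0.0, -1.8]
gripper_width: 29.6
gripper_force: 44.4
```

Call:
apply_moves([
  [0,0,0,0,0,0],
  [0,0,0,0,0,0],
  [0,0,0,0,0,0],
])

```text
time: 7.15
position: [484.0, 284.3, 375.9]
ee_rot: [0.254, 0.967, -0.001, -0.001]
contact_force: [0.1, 0.2, -1.7]
gripper_width: 29.9
gripper_force: 44.4
```

```bash
python3 - <<'E'
from h import *
o=manip.get_obs(); print(o["position"],o["gripper_width"],o["q"].round(3))
I=manip.get_image("wrist"); cv2.imwrite("pics/w3.png",I); cv2.imwrite("pics/s3.png",manip.get_image("scene")); cv2.imwrite("pics/t3.png",manip.get_image("top"))
Tc=cur(); 
def toolpts(P): return np.array(P)@Tc[:3,:3].T+Tc[:3,3]
# tool frame: top at z=119, window at 249
print("top",proj("wrist",toolpts([[12,15,119],[12,-15,119],[-12,-15,119],[-12,15,119]])).round(1).tolist())
print("win",proj("scene",toolpts([[0,0,249],[0,0,119]])),proj("top",toolpts([[0,0,249],[0,0,119]])),proj("wrist",toolpts([[0,0,249]])))
s=cv2.imread("pics/s3.png"); 
a=cv2.resize(I[200:480,160:480],(480,420)); b=cv2.resize(s[190:330,400:506],(318,420),interpolation=2); cv2.imwrite("pics/c3.png",np.hstack([a,b]))
E
```

```text
[483.96135099 284.30047999 375.89822791] 29.880826272646452 [ 0.531  0.347  0.073  1.298 -0.     1.046]
top [[366.7, 354.7], [269.4, 354.7], [272.7, 416.2], [363.6, 416.1]]
win [[478.05024718 299.11611591]
 [503.65404736 260.09944028]] [[187.97351189 265.32868567]
 [173.9525574  261.77939038]] [[318.48551904 248.91740465]]
```

View pics/c3.png

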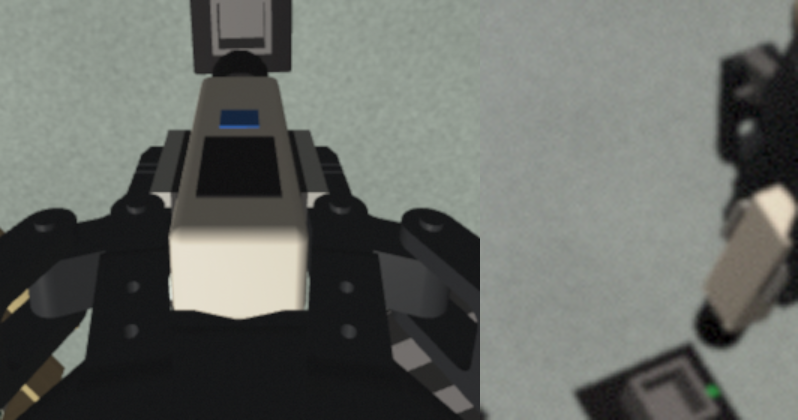

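```bash
cat > tgt.py <<'E'
from h import *
c=np.array([600.6,175.4,60]); az=3.345
n=np.array([np.sin(.42)*np.cos(az),np.sin(.42)*np.sin(az),np.cos(.42)])
Rt=R.from_rotvec(.42*np.array([-np.sin(az),np.cos(az),0])).as_matrix()@down(np.radians(137))
def tile(d): return T(c+n*(d+249),Rt)
E
python3 - <<'E'
from tgt import *
print(Rt[:,2],n); a=tile(95); print(a[:3,3]); rows(a,8)
E
```

```text
[ 0.39935405  0.08237071 -0.91308894] [-0.39935405 -0.08237071  0.91308894]
[463.2222085  147.06447595 374.10259547]
8 x [-0.7835, -1.5521, -0.1103, -0.0392, -0.0353, 0.0291]
```

Call:
apply_moves([
  [-0.784,-1.552,-0.11,-0.0392,-0.0353,0.0291],
  [-0.784,-1.552,-0.11,-0.0392,-0.0353,0.0291],
  [-0.784,-1.552,-0.11,-0.0392,-0.0353,0.0291],
  [-0.784,-1.552,-0.11,-0.0392,-0.0353,0.0291],
  [-0.784,-1.552,-0.11,-0.0392,-0.0353,0.0291],
  [-0.784,-1.552,-0.11,-0.0392,-0.0353,0.0291],
  [-0.784,-1.552,-0.11,-0.0392,-0.0353,0.0291],
  [-0.784,-1.552,-0.11,-0.0392,-0.0353,0.0291],
])

```text
time: 8.1
position: [463.0, 146.4, 374.4]
ee_rot: [0.359, 0.909, 0.115, 0.176]
contact_force: [0.9, 0.2, -0.8]
gripper_width: 29.4
gripper_force: 44.7
```

Call:
apply_moves([
  [0,0,0,0,0,0],
  [0,0,0,0,0,0],
  [0,0,0,0,0,0],
])

```text
time: 8.4
position: [463.6, 147.6, 374.8]
ee_rot: [0.358, 0.91, 0.114, 0.174]
contact_force: [0.8, 0.2, -0.5]
gripper_width: 29.2
gripper_force: 44.8
```

```bash
python3 - <<'E'
from tgt import *
o=manip.get_obs(); print(o["position"],o["gripper_width"],o["q"].round(3))
cv2.imwrite("pics/w4.png",manip.get_image("wrist"))
s27=np.array([[1,1,0],[1,-1,0],[-1,-1,0],[-1,1,0]])*27.
F=(R.from_euler("z",az)*R.from_euler("y",.42)).as_matrix()
print("tile px",proj("wrist",s27@F.T+c).round(1).tolist())
rows(tile(30),4); rows(tile(15),6)
E
```

```text
[463.64044659 147.61548942 374.75632926] 29.179485874845764 [ 0.322 -0.03  -0.443  0.74  -0.047  1.062]
tile px [[278.3, 222.2], [310.5, 176.0], [357.1, 209.2], [324.0, 252.7]]
4 x [-0.0004, -0.0237, 1.6311, 0.0002, -0.0002, 0.0001]
6 x [-0.0003, -0.0159, 1.3374, 0.0001, -0.0001, 0.0]
```

View pics/w4.png

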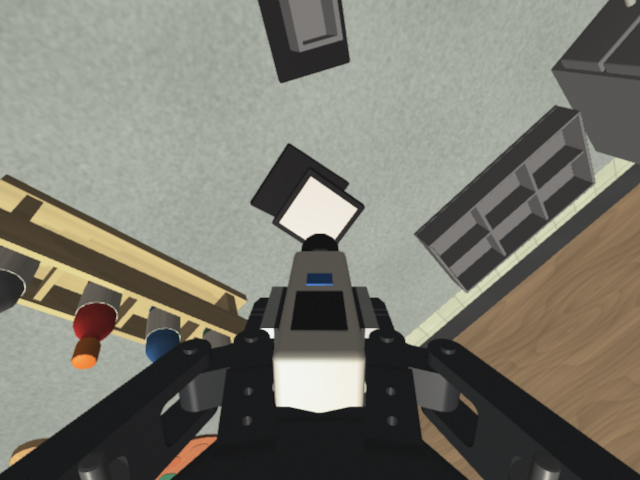

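Call:
apply_moves([
  [0,-0.02,1,0,0,0],
  [0,-0.02,2,0,0,0],
  [0,-0.02,2,0,0,0],
  [0,-0.02,1.2,0,0,0],
  [0,0,0.8,0,0,0],
  [0,0,0.5,0,0,0],
  [0,0,0,0,0,0],
  [0,0,0,0,0,0],
])

```text
time: 9.25
position: [493.0, 152.8, 306.4]
ee_rot: [0.359, 0.91, 0.115, 0.175]
contact_force: [0.0, 0.2, -0.7]
gripper_width: 29.7
gripper_force: 44.8
```

```bash
python3 - <<'E'
from tgt import *
o=manip.get_obs(); print(o["position"],o["gripper_width"],o["q"].round(3))
rows(tile(15),1)
cv2.imwrite("pics/w5.png",manip.get_image("wrist")); cv2.imwrite("pics/s5.png",manip.get_image("scene"))
F=(R.from_euler("z",az)*R.from_euler("y",.42)).as_matrix()
s27=np.array([[1,1,0],[1,-1,0],[-1,-1,0],[-1,1,0]])*27.
print("tile px",proj("wrist",s27@F.T+c).round(1).tolist()); Tc=cur(); th=np.linspace(0,2*np.pi,9)[:-1]
print("win",proj("wrist",np.c_[13*np.cos(th),13*np.sin(th),0*th+249]@Tc[:3,:3].T+Tc[:3,3]).round(1).tolist())
a=cv2.resize(cv2.imread("pics/w5.png")[140:340,220:420],(400,400),interpolation=2); b=cv2.resize(cv2.imread("pics/s5.png")[265:365,330:430],(400,400),interpolation=2); cv2.imwrite("pics/c5.png",np.hstack([a,b]))
E
```

```text
[492.97986815 152.84283134 306.41217569] 29.660472626684165 [ 0.313  0.078 -0.513  0.559 -0.044  1.054]
1 x [0.0333, 0.0132, 0.5833, 0.0017, 0.0004, -0.0006]
tile px [[267.9, 247.2], [308.9, 188.7], [368.9, 230.7], [326.3, 284.9]]
win [[318.6, 231.1], [332.2, 236.5], [337.6, 249.2], [331.9, 261.7], [318.6, 266.8], [305.4, 261.7], [299.7, 249.2], [305.1, 236.5]]
```

View pics/c5.png

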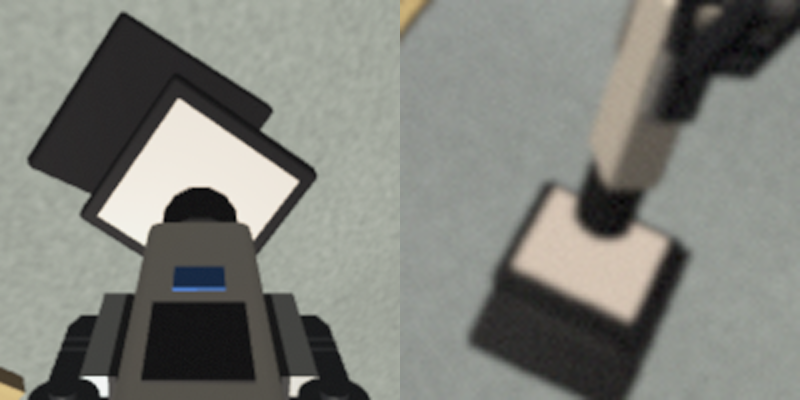

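Call:
apply_moves([
  [0.05,-0.02,0.3,0,0,0],
  [0.05,0,0.27,0,0,0],
  [0,0,0,0,0,0],
  [0,0,0,0,0,0],
  [0,0,0,0,0,0],
])

```text
time: 9.85
position: [494.4, 153.8, 300.5]
ee_rot: [0.359, 0.91, 0.115, 0.175]
contact_force: [0.5, 1.0, -1.8]
gripper_width: 29.3
gripper_force: 44.8
```

```bash
python3 - <<'E'
from tgt import *
o=manip.get_obs(); print(o["position"],o["qvel"].round(3))
rows(tile(15),1)
# scene view check of gap: predicted tile & window px, head dark mask
cv2.imwrite("pics/s6.png",manip.get_image("scene"))
Tc=cur(); print(proj("scene",[c]),proj("scene",np.array([[0,0,249.]])@Tc[:3,:3].T+Tc[:3,3]))
E
```

```text
[494.37680734 153.81903604 300.4560162 ] [-0.     0.     0.002 -0.002  0.     0.001]
1 x [-0.0797, 0.0568, -0.0243, 0.0012, 0.0001, -0.0006]
[[376.96053986 327.6668119 ]] [[379.52706781 321.64887665]]
```

Call:
apply_moves([
  [0,0,0,0,0,0],
  [0,0,0,0,0,0],
  [0,0,0,0,0,0],
  [0,0,0,0,0,0],
  [0,0,0,0,0,0],
  [0,0,0,0,0,0],
  [0,0,0,0,0,0],
  [0,0,0,0,0,0],
])

```text
time: 10.7
position: [494.4, 153.8, 300.4]
ee_rot: [0.359, 0.91, 0.115, 0.175]
contact_force: [0.8, -1.0, -0.7]
gripper_width: 29.6
gripper_force: 44.8
```

Call:
apply_moves([
  [0,0,0,0,0,0],
  [0,0,0,0,0,0],
  [0,0,0,0,0,0],
  [0,0,0,0,0,0],
  [0,0,0,0,0,0],
  [0,0,0,0,0,0],
  [0,0,0,0,0,0],
  [0,0,0,0,0,0],
])

```text
time: 11.5
position: [494.4, 153.8, 300.4]
ee_rot: [0.359, 0.91, 0.115, 0.175]
contact_force: [-0.1, 1.4, -0.4]
gripper_width: 30.1
gripper_force: 44.8
```

Call:
apply_moves([
  [0,0,0,0,0,0],
  [0,0,0,0,0,0],
  [0,0,0,0,0,0],
  [0,0,0,0,0,0],
  [0,0,0,0,0,0],
  [0,0,0,0,0,0],
  [0,0,0,0,0,0],
  [0,0,0,0,0,0],
])

```text
time: 12.3
position: [494.4, 153.8, 300.4]
ee_rot: [0.359, 0.91, 0.115, 0.175]
contact_force: [-0.2, -0.7, -1.8]
gripper_width: 29.3
gripper_force: 44.8
```

Call:
apply_moves([
  [0,0,0,0,0,0],
  [0,0,0,0,0,0],
  [0,0,0,0,0,0],
  [0,0,0,0,0,0],
  [0,0,0,0,0,0],
  [0,0,0,0,0,0],
  [0,0,0,0,0,0],
  [0,0,0,0,0,0],
])

```text
time: 13.1
position: [494.4, 153.8, 300.4]
ee_rot: [0.359, 0.91, 0.115, 0.175]
contact_force: [0.1, 0.2, -1.2]
gripper_width: 29.3
gripper_force: 44.8
```

```bash
python3 - <<'E'
from tgt import *
up=tile(15); up[:3,3]+=n*110; print(up[:3,3]); rows(up,8)
hi=T([440,165,520],down(np.radians(137))); print("then up/level"); rows(hi,6,up)
# over yellow: same arm-relative yaw
y=np.array([459.2,-340.8]); q1=np.arctan2(y[1],y[0]); yaw=q1+np.radians(120)
a=T([*y,520],down(yaw)); print(np.degrees(yaw)); rows(a,24,hi)
S=expm(np.real(logm(np.linalg.inv(hi)@a))/24); P=hi
for i in range(24):
    P=P@S
    if i%6==5: print(P[:3,3].round())
E
```

```text
[451.24158715 144.59335467 401.49526368]
8 x [-0.0102, 0.0083, -1.3781, 0.0002, 0.0, -0.0001]
then up/level
6 x [0.0883, 0.5167, -1.9579, 0.0571, 0.0405, 0.0]
83.41866287779963
24 x [-2.0667, -0.7177, 0.0, 0.0, -0.0, 0.039]
[490.  44. 520.]
[510. -86. 520.]
[ 499. -216.  520.]
[ 459. -341.  520.]
```

Call:
apply_moves([
  [0,0,-0.6,0,0,0],
  [0,0,-1.2,0,0,0],
  [0,0,-1.6,0,0,0],
  [0,0,-1.6,0,0,0],
  [0,0,-1.6,0,0,0],
  [0,0,-1.6,0,0,0],
  [0,0,-1.6,0,0,0],
  [0,0,-1.2,0,0,0],
])

```text
time: 13.9
position: [449.8, 144.5, 402.7]
ee_rot: [0.359, 0.91, 0.115, 0.175]
contact_force: [-0.0, 0.4, -1.4]
gripper_width: 29.8
gripper_force: 44.8
```

Call:
apply_moves([
  [0.088,0.517,-1.958,0.0571,0.0405,0],
  [0.088,0.517,-1.958,0.0571,0.0405,0],
  [0.088,0.517,-1.958,0.0571,0.0405,0],
  [0.088,0.517,-1.958,0.0571,0.0405,0],
  [0.088,0.517,-1.958,0.0571,0.0405,0],
  [0.088,0.517,-1.958,0.0571,0.0405,0],
  [0,0,0,0,0,0],
  [0,0,0,0,0,0],
])

```text
time: 14.7
position: [439.3, 165.1, 519.3]
ee_rot: [0.367, 0.93, 0.001, 0.001]
contact_force: [0.1, 0.2, -1.8]
gripper_width: 29.4
gripper_force: 45.2
```

```bash
python3 - <<'E'
from tgt import *
o=manip.get_obs(); print(o["position"],o["gripper_width"],cur()[:3,:3].round(4).tolist())
y=np.array([459.2,-340.8]); q1=np.arctan2(y[1],y[0]); rows(T([*y,460],down(q1+np.radians(120))),24)
E
```

```text
[439.33197668 165.05284808 519.29730035] 29.356439905455794 [[-0.7312, 0.6821, 0.0023], [0.6821, 0.7312, 0.0013], [-0.0008, 0.0025, -1.0]]
24 x [-2.068, -0.7153, 0.2465, 0.0001, -0.0, 0.039]
```

Call:
apply_moves([
  [-2.068,-0.715,0,0.0001,0,0.039],
  [-2.068,-0.715,0,0.0001,0,0.039],
  [-2.068,-0.715,0,0.0001,0,0.039],
  [-2.068,-0.715,0,0.0001,0,0.039],
  [-2.068,-0.715,0,0.0001,0,0.039],
  [-2.068,-0.715,0,0.0001,0,0.039],
  [-2.068,-0.715,0,0.0001,0,0.039],
  [-2.068,-0.715,0,0.0001,0,0.039],
])

```text
time: 15.5
position: [498.6, 0.2, 518.8]
ee_rot: [0.507, 0.862, 0.0, 0.0]
contact_force: [0.4, 1.0, -0.9]
gripper_width: 29.1
gripper_force: 45.1
```

Call:
apply_moves([
  [-2.068,-0.715,0,0.0001,0,0.039],
  [-2.068,-0.715,0,0.0001,0,0.039],
  [-2.068,-0.715,0,0.0001,0,0.039],
  [-2.068,-0.715,0,0.0001,0,0.039],
  [-2.068,-0.715,0,0.0001,0,0.039],
  [-2.068,-0.715,0,0.0001,0,0.039],
  [-2.068,-0.715,0,0.0001,0,0.039],
  [-2.068,-0.715,0,0.0001,0,0.039],
])

```text
time: 16.3
position: [505.1, -173.9, 518.8]
ee_rot: [0.635, 0.772, -0.0, 0.0]
contact_force: [0.8, 0.1, -2.0]
gripper_width: 29.1
gripper_force: 45.1
```

Call:
apply_moves([
  [-2.068,-0.715,0.74,0.0001,0,0.039],
  [-2.068,-0.715,0.74,0.0001,0,0.039],
  [-2.068,-0.715,0.74,0.0001,0,0.039],
  [-2.068,-0.715,0.74,0.0001,0,0.039],
  [-2.068,-0.715,0.74,0.0001,0,0.039],
  [-2.068,-0.715,0.74,0.0001,0,0.039],
  [-2.068,-0.715,0.74,0.0001,0,0.039],
  [-2.068,-0.715,0.74,0.0001,0,0.039],
])

```text
time: 17.1
position: [457.7, -341.5, 459.3]
ee_rot: [0.747, 0.664, -0.0, -0.0]
contact_force: [-0.5, 0.4, -1.5]
gripper_width: 29.3
gripper_force: 45.1
```

Call:
apply_moves([
  [0,0,0,0,0,0],
  [0,0,0,0,0,0],
  [0,0,0,0,0,0],
])

```text
time: 17.4
position: [458.6, -340.2, 460.2]
ee_rot: [0.747, 0.665, -0.0, -0.0]
contact_force: [0.2, -0.1, -0.4]
gripper_width: 29.5
gripper_force: 45.0
```

```bash
python3 - <<'E'
from tgt import *
o=manip.get_obs(); print(o["position"],o["gripper_width"],cur()[:3,:3].round(4).tolist())
cv2.imwrite("pics/w7.png",manip.get_image("wrist"))
y=np.array([459.2,-340.8]); th=np.linspace(0,2*np.pi,5)[:-1]
print(proj("wrist",np.c_[y[0]+25*np.cos(th),y[1]+25*np.sin(th),0*th+70]).round(1).tolist()); p=proj("wrist",[*y,70])[0]; print(p)
m,c,st=mask(cv2.imread("pics/w7.png"),"y",p,40); print(c,st, atz("wrist",*c,70))
rows(T([*y,370],cur()[:3,:3]),1); print(R.from_matrix(cur()[:3,:3].T@down(np.arctan2(cur()[1,0],cur()[0,0]))).as_rotvec())
E
```

```text
[ 458.56337585 -340.24708777  460.24641572] 29.533321241505774 [[0.1148, 0.9934, -0.0007], [0.9934, -0.1148, -0.0002], [-0.0002, -0.0007, -1.0]]
[[342.0, 203.4], [316.5, 183.2], [296.4, 208.6], [321.7, 228.0]]
[319.15314984 206.0527183 ]
[319.92748092 206.8524173 ] [ 298  185   45   45 1572] [ 459.93499434 -341.77840627   70.        ]
1 x [-0.0522, 0.0616, 9.0319, -0.0, 0.0, -0.0]
[-6.51532847e-04  2.96195916e-04 -9.64906885e-08]
```

View pics/w7.png

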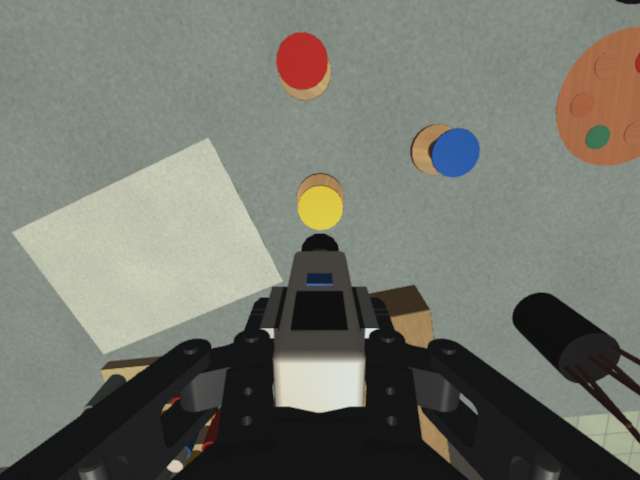

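```bash
python3 - <<'E'
from h import *
cv2.imwrite("pics/s8.png",manip.get_image("scene"))
cv2.imwrite("pics/c8.png",np.hstack([cv2.resize(cv2.imread(f"pics/{f}.png")[0:230,100:300],(400,460),interpolation=2) for f in("scene0","s8")]))
for z in(0,60,120): print(z,atz("wrist",416,287,z).round(),atz("wrist",432,308,z).round(),atz("wrist",369,295,z).round())
E
```

```text
0 [ 579. -487.    0.] [ 601. -523.    0.] [ 513. -492.    0.]
60 [ 564. -456.   60.] [ 583. -486.   60.] [ 507. -460.   60.]
120 [ 548. -424.  120.] [ 564. -450.  120.] [ 500. -428.  120.]
```

View pics/c8.png

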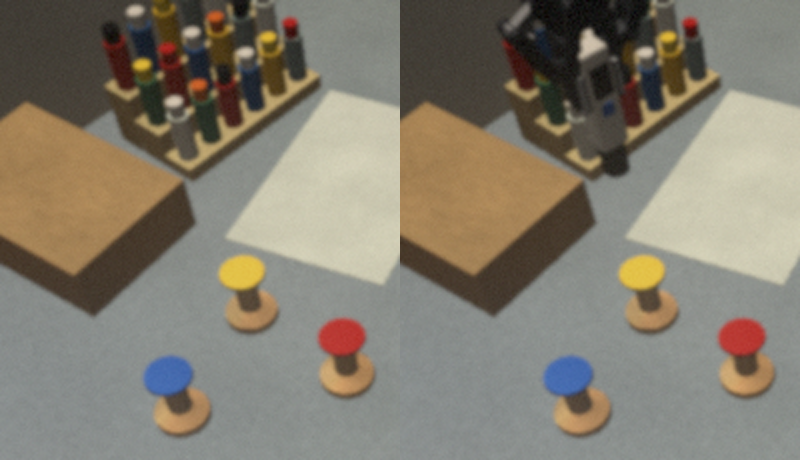

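```bash
python3 - <<'E'
from h import *
f=lambda u,v,z:print((u,v),z,atz("scene",100+u/2,v/2,z).round())
f(95,315,0);f(195,222,0);f(190,180,0);f(320,85,0)
for z in(40,60,80,100):f(75,275,z)
for z in(100,140,180):f(175,103,z);f(290,23,z)
E
```

```text
(95, 315) 0 [ 572. -484.    0.]
(195, 222) 0 [ 396. -503.    0.]
(190, 180) 0 [ 349. -563.    0.]
(320, 85) 0 [ 107. -561.    0.]
(75, 275) 40 [ 563. -510.   40.]
(75, 275) 60 [ 571. -490.   60.]
(75, 275) 80 [ 579. -470.   80.]
(75, 275) 100 [ 587. -450.  100.]
(175, 103) 100 [ 332. -573.  100.]
(290, 23) 100 [ 133. -574.  100.]
(175, 103) 140 [ 362. -527.  140.]
(290, 23) 140 [ 174. -528.  140.]
(175, 103) 180 [ 393. -480.  180.]
(290, 23) 180 [ 215. -481.  180.]
```

Call:
apply_moves([
  [0,0.05,1,0,0,0],
  [0,0,2,0,0,0],
  [0,0,2.5,0,0,0],
  [0,0,2.5,0,0,0],
  [0,0,1.7,0,0,0],
  [0,0,1,0,0,0],
  [0,0,0.5,0,0,0],
  [0,0,0.2,0,0,0],
])

```text
time: 18.3
position: [459.0, -340.8, 345.9]
ee_rot: [0.747, 0.665, -0.0, -0.0]
contact_force: [0.2, -0.5, -1.3]
gripper_width: 29.3
gripper_force: 45.0
```

Call:
apply_moves([
  [0,0,0,0,0,0],
  [0,0,0,0,0,0],
  [0,0,0,0,0,0],
])

```text
time: 18.6
position: [459.0, -341.0, 346.6]
ee_rot: [0.747, 0.665, -0.0, -0.0]
contact_force: [0.5, 0.3, -0.9]
gripper_width: 29.6
gripper_force: 45.0
```

```bash
python3 - <<'E'
from h import *
o=manip.get_obs(); print(o["position"],o["gripper_width"],cur()[:3,:3].round(4).tolist())
I=manip.get_image("wrist"); S=manip.get_image("scene")
y=np.array([459.6,-341.2]); th=np.linspace(0,2*np.pi,5)[:-1]; Tc=cur()
print("disc",proj("wrist",np.r_[[[0,0,0]],np.c_[25*np.cos(th),25*np.sin(th),0*th]]@Tc[:3,:3].T+[*y,70]).round(1).tolist())
print("win",proj("wrist",np.r_[[[0,0,249]],np.c_[13*np.cos(th),13*np.sin(th),0*th+249]]@Tc[:3,:3].T+Tc[:3,3]).round(1).tolist())
print("scene disc, win",proj("scene",[*y,70]),proj("scene",(Tc@[0,0,249,1])[:3]))
m,c,st=mask(I,"y",(319,230),60); print(c,st)
a=cv2.resize(I[140:340,220:420],(400,400),interpolation=2); b=cv2.resize(S[90:170,180:260],(400,400),interpolation=2); cv2.imwrite("pics/c9.png",np.hstack([a,b]))
E
```

```text
[ 459.04542932 -341.03269033  346.58477347] 29.5905631493512 [[0.1157, 0.9933, -0.0005], [0.9933, -0.1157, -0.0004], [-0.0004, -0.0005, -1.0]]
disc [[319.4, 237.8], [319.3, 205.7], [352.0, 237.8], [319.4, 268.0], [286.7, 237.8]]
win [[318.2, 249.9], [318.1, 231.8], [337.1, 249.9], [318.2, 267.4], [299.3, 249.9]]
scene disc, win [[220.74425529 136.32338523]] [[218.71902266 127.05231132]]
[319.32446809 228.96648936] [ 288  208   64   48 1880]
```

View pics/c9.png

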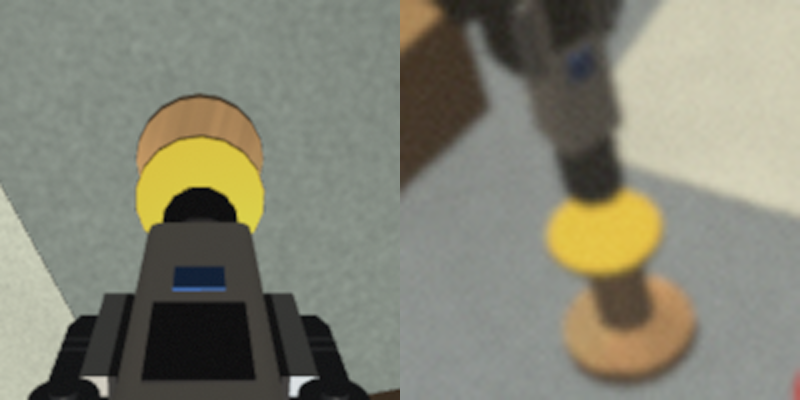

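Call:
apply_moves([
  [-0.04,-0.02,0.4,0,0,0],
  [0,0,0.6,0,0,0],
  [0,0,0.4,0,0,0],
  [0,0,0.2,0,0,0],
  [0,0,0.1,0,0,0],
  [0,0,0,0,0,0],
  [0,0,0,0,0,0],
  [0,0,0,0,0,0],
])

```text
time: 19.5
position: [458.7, -341.3, 329.2]
ee_rot: [0.747, 0.665, -0.0, -0.0]
contact_force: [-0.8, -0.2, -1.9]
gripper_width: 29.5
gripper_force: 45.0
```

```bash
python3 - <<'E'
from h import *
o=manip.get_obs(); print(o["time"],o["position"],o["qvel"].round(4),cur()[:3,2])
I=manip.get_image("wrist"); y=np.array([459.6,-341.2]); Tc=cur()
print(proj("wrist",np.array([[25,0,0],[0,25,0],[0,-25,0]])@Tc[:3,:3].T+[*y,70]).round(1).tolist(),proj("wrist",(Tc@[13,0,249,1])[:3]))
m,c,st=mask(I,"y",(319,230),60); print(st); print(cv2.cvtColor(I,cv2.COLOR_BGR2GRAY)[222:244:1,319])
S=manip.get_image("scene"); print(mask(S,"y",(220,136),25)[1:],proj("scene",[*y,70]))
E
```

```text
19.5 [ 458.6698126  -341.32576617  329.17532475] [-0.0008  0.0002 -0.0019  0.0001  0.0009  0.0008] [-1.09485110e-03  5.37398049e-05 -9.99999399e-01]
[[319.8, 210.6], [354.8, 244.7], [284.9, 244.8]] [[318.09201793 231.77717249]]
[ 287  213   68   52 1788]
[189 189 189 189 190 189 190 191 190 190 190 134  15  16  17  15  16  12
  16  16  13  17]
(array([220.74883721, 137.77209302]), array([210, 130,  22,  16, 215], dtype=int32)) [[220.74425529 136.32338523]]
```

Call:
apply_moves([
  [-0.03,0,0,0,0,0],
  [0,0,0,0,0,0],
  [0,0,0,0,0,0],
  [0,0,0,0,0,0],
  [0,0,0,0,0,0],
  [0,0,0,0,0,0],
  [0,0,0,0,0,0],
  [0,0,0,0,0,0],
])

```text
time: 20.4
position: [458.6, -341.6, 329.0]
ee_rot: [0.747, 0.665, -0.0, -0.001]
contact_force: [0.3, 1.2, -1.2]
gripper_width: 29.3
gripper_force: 45.0
```

Call:
apply_moves([
  [0,0,0,0,0,0],
  [0,0,0,0,0,0],
  [0,0,0,0,0,0],
  [0,0,0,0,0,0],
  [0,0,0,0,0,0],
  [0,0,0,0,0,0],
  [0,0,0,0,0,0],
  [0,0,0,0,0,0],
])

```text
time: 21.2
position: [458.6, -341.6, 329.0]
ee_rot: [0.747, 0.665, -0.0, -0.001]
contact_force: [-0.1, -0.8, -1.9]
gripper_width: 30.1
gripper_force: 45.0
```

```bash
python3 -c "
from station import manip
print(manip.get_obs()['position']); print(manip.finish_job())"
```

```text
[ 458.61519553 -341.5829463   328.99293453]
the job is handed in; nothing more can be done
None
```

I handed the job in at 21.2 s: the reader was held about 15 mm off the tile for just over 3 s to calibrate, and it is now gripped upright and still about 10 mm above the centre of the yellow disc. I saw no sign of touching anything, but the hand-in returned no verdict.

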